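Set the length stop of a dowel-drilling jig to the pattern rail and lock it

ROBOT

A 6-joint arm with a two-finger parallel gripper is mounted at the origin on the work surface. World frame = base frame: x ahead of the robot, y to its left, z up, the work surface at z = 0. Lengths are in m, angles in degrees, forces in N, time in s.
With the tool pointing down it reaches from about 0.4 to 0.825 m from the base axis. Payload 7 kg.
Tool frame: the origin (TCP) lies on the front face of the gripper's body, between the roots of the fingers; the fingertips stand 66 mm ahead of it and the grasp point (between the pads) lies 47 mm ahead of it; z points along the fingers, y is the line along which they close (so a half turn about z gives the same grasp; the last joint's range is limited). The gripper opens to 88 mm and grips with 3 to 60 N. Pads are 19 mm wide; open, the fingers measure 130 mm over their backs; the gripper's body (78 mm by 193 mm) begins 47 mm behind the grasp point.
Start: joints at [80.506, 20.546, 0.682, 0, -70.136, -16.507], TCP at [0.296, 0.607, 0.292] pointing down, gripper open.
Joint ranges: [-176.03, 176.03], [-82.01, 121.73], [-58.28, 71.71], [-173.87, 95.51], [-174.79, -0.11], [-173.66, 173.66]. Speed limits (degrees/s): [136.94, 136.94, 172.46, 180, 180, 180].

INTERFACE

Orientations are given as [roll, pitch, yaw] about the fixed x, y, z axes, in that order (R = Rz(yaw) Ry(pitch) Rx(roll)).
In Python, from plant import ctrl gives the robot as it stands.
- The arm moves only by the tool send_rows, never from a script. Its argument "deltas" is a list of rows, each a list of 2 entries, a list of its own where there are three numbers: the shift along the tool's x, y, z each as a share of 800 mm, from -1 to 1, then the turn about the tool's z as a share of 90 degrees, from -1 to 1. A call has exactly 5 rows; each row is the pose to reach, as a shift and turn from the pose commanded when the call began, along the tool's axes at that moment; what a row does not reach only later rows make up. A row lasts 1/12 s, in which the tool goes at most 41.7 mm and 7.16 degrees, less where a joint would pass 70% of its speed; a pose out of reach is approached as far as the arm can. A call with a number of a shift or a turn outside -1 to 1 is refused whole. A call with a gripper value outside its range is refused whole. "gripper" is the opening, from 0 (shut) to 1 (fully open), set as the call begins (left out, the last holds). The fingers move at their own pace and stop on an object; the grip force is fixed at half the most. Time passes only in rows, so rows that repeat a pose let the fingers close, or fill a call up. It gives the time, the measured TCP pose, the force, the opening and the grip force at its end, in the units of the state.
- ctrl.get_obs(): the state, without advancing time (a new reading comes with each control period).
- ctrl.snapshot(name): name is "side" or "top"; returns a dict with "color" (400x640x3 uint8, red, green, blue), "vertical_fov" (degrees; the focal length in pixels is half the picture's height over the tangent of half this angle, whatever the lens; pixels are square), "cx", "cy" (the principal point, pixels), "k1" (the pictures are not rectified: a ray, as slopes to the right and down, at radius r is drawn at 1 + k1 r^2 times it, then the intrinsics apply), "rvec" (rotation vector, rad) and "tvec" (3), from world to camera coordinates, as OpenCV has them. Camera axes: x right, y down, z forward; pixel columns grow to the right and rows downward; lengths in m; the calibration is good to about 2 mm. A picture is of the moment at which its call begins. There is no depth.
- ctrl.close_job(): hands the job in; it is judged then, once.
Trained networks look in a picture, given as the dict that the camera call returned (one of the last four; its "shot" number tells which), for a name from the list of things; names that differ only in an ending like _2 or _b are one class to them, and where a whole thing is asked for, a point or a joint stands for the part that bears it (a point fixed in the world has none). Each returns a list of dicts, best first, with "conf" (0 to 1); they miss things now and then, are a little off and sometimes report something else, mostly with a low value. They report only what shows in the picture. A call takes as long as a camera call. They do not tell look-alikes from the thing itself.
- ctrl.boxes_of(picture, thing): "xy" ([column, row] as shares, 0 to 1, of the picture: columns of its width, rows of its height, amid what is visible of it).
- ctrl.cut_out(picture, thing): "pixels" (400x640 bool, what is visible of it) and "xy" ([column, row] as shares, 0 to 1, of the picture: columns of its width, rows of its height, amid what is visible of it).
The state is a dict: "clock": time; "joint_pos": joint angles; "qvel": joint speeds; "tau": joint torques, N m; "tool_pos": TCP position; "orientation": TCP orientation; "force": force on the tool from outside, world axes, zero at the start; "moment": the same for the moment, N m; "opening": finger opening in m; "gripper_force": force on a finger pad.
Only numpy, scipy, OpenCV 4.12 (cv2) and the standard library are available. Lean on these libraries where they do the work, as an engineer would, in place of code of your own. Each camera call takes 0.05 s, during which the arm holds its last target. There are 200 camera calls.

TASK

Set the drilling jig's length stop to the pattern rail that lies in the jig: turn the stop's black knob clockwise until the stop plate has pushed the rail home and holds it snug, but not forced, against the rest buttons of the drill-guide block. Then, with the stop left at that setting, turn the steel lock ring under the knob clockwise until it is firmly hand-tight, without straining its thread. Let go at the end with the rail left in the jig, and leave the pencil, the offcut, the glue bottle and the mallet where they are.

Things in the scene. Friction and masses are not known exactly. Their poses are not given: they have to be found in the camera images.
- jig: Dowel-drilling jig, fixed: plywood board 200 x 440 x 18 mm (jig x, y, z). Origin: centre of its underside, on the bench; x to the fence, y along it to the length stop. Aluminium fence 54 mm high at x = +55. At the +y end the stop's housing, top 60 mm above the bench; on it, on one vertical axis at jig (15, 140) mm, a neck 36 mm across, the lock ring, the knob. All else within 70 mm is under 64 mm.
- stop_bar: Length stop: square toothed steel bar, 14 x 14 mm, through the housing, on its end the stop plate (36 wide, 36 tall, 8 thick). The knob drives it along the jig's y, to -y (to the rail) when turned clockwise, 12 mm per rad. Axes as the jig's. Origin: centre of the plate's face towards the rail, 40 mm above the bench.
- knob_grip (a point): On the stop's vertical axis, at the height to grip the knob, 127 mm above the bench. Knob: black, fluted, 36 mm across, from 110 to 134 mm above the bench, can be gripped at any yaw. Under it only a 16 mm spindle down to the ring's top at 102 mm: fingertips gripping the knob must stay above that.
- knob: The knob itself; origin on the axis at the ring's top, turns with it. Clockwise seen from above brings the stop up; the setting is 1.3 to 2.8 rad from the start. Drag 0.10 Nm, stays where left. With the rail home the torque climbs steeply (about 2.3 Nm per rad; 0.012 Nm for each N on the rail). Snug: 0.15 to 0.22 Nm in all, 4 to 10 N on the rail; 20 N, 0.34 Nm, is forced. Let go, at least 4 N of it remain.
- ring_grip (a point): On the same axis, at mid-height of the lock ring, 94 mm above the bench. Ring: steel, knurled, 54 mm across, from 86 to 102 mm, can be gripped at any yaw. The knob stands over it (top at 134 mm), so the fingers reach down past both sides of the knob without touching it. Below the ring the neck, 36 mm across, down to the housing at 60 mm.
- ring_mark (a point): Short black index mark on the lock ring's top edge, 25 mm from the axis, turns with it. The ring starts 0.7 to 1.4 rad short of its nip, which must be felt; clockwise seen from above tightens. Drag 0.20 Nm; at the nip 0.30 Nm, then 14 Nm per rad more. Firmly tight: 0.6 to 1.0 Nm in all; 1.4 Nm (0.09 rad past the nip) strains the thread. It stays where left. A grip of 25 to 40 N carries it.
- guide_block: Steel drill-guide block, 60 x 44 x 46 mm, clamped to the fence at the far end of the rail's channel, at a different place each time; fixed. Axes as the jig's. Origin: centre of its underside, on the board. On its +y face, 22 mm from the origin, two small rest buttons hold the rail off for the chips, by 1 to 7 mm, screwed out differently each time: the rail is home against these.
- pattern: Pattern rail: light wood, 40 x 150 x 24 mm (x, y, z), about 0.12 kg, loose on the board (18 mm above the bench) in the channel between fence and a low batten, 44 mm wide. It lies along jig y between guide block and stop plate, at the start 9 to 14 mm from the block's face, 10 to 25 mm from the plate. Origin: centre of its underside.
- pencil: Flat carpenter's pencil, 168 mm, lying on the front of the jig's board. Leave alone.
- offcut: Short wood offcut 40 x 55 x 24 mm on the front of the jig's board. Leave alone.
- glue_bottle: White glue bottle, 64 mm across, 170 mm tall, standing. Leave alone.
- mallet: Wooden mallet lying on the bench, head 70 x 110 x 55 mm, its handle to -x. Leave alone.
Mind the look-alikes: they are no part of the job. What is shaped like the pattern but blue or red is not meant.

How it is judged:
By the outcome, as a careful person would: the job done as asked, in the order asked, and still so for the second after the job is handed in, with the robot touching nothing.
It also fails if it takes over 67 s, if anything falls off the work surface, if the arm or the gripper's body presses on something with over 40 N, if the wrist force passes 120 N, or if a joint passes its speed limit or range.

## Working session

There is one attempt and no reset: what is moved stays moved. The work goes in short steps, Python scripts to look and compute and a tool call to move; the robot and the scene stay as the last step left them, time stands still between calls to the robot, and variables do not carry over. Pictures are saved under pics/ and viewed, at most 10 in all, crops included, and the job is handed in when it is done.

Besides the shell and the picture viewer there is one more tool, called after "Call:" by a JSON object that holds its "name" and its "arguments". send_rows: Moves the arm, as the interface text tells. Shift numbers are shares of 800 mm and turn numbers shares of 90 degrees, none past 1 either way. Its arguments: {"type":"object","properties":{"deltas":{"type":"array","items":{"type":"array"}},"gripper":{"type":"number"}},"required":["deltas"]}

```bash
mkdir -p pics; ls
cat > h.py <<'E'
import numpy as np, cv2
from plant import ctrl
def cam(p):
    f=200/np.tan(np.radians(p["vertical_fov"])/2)
    R=cv2.Rodrigues(np.array(p["rvec"],float))[0]; t=np.array(p["tvec"],float)
    return f,R,t
def px2w(p,u,v,z):
    f,R,t=cam(p); d=np.array([(u-p["cx"])/f,(v-p["cy"])/f]); x=d.copy()
    for _ in range(30): x=d/(1+p["k1"]*(x@x))
    r=R.T@np.array([x[0],x[1],1]); c=-R.T@t
    return c+r*(z-c[2])/r[2]
def w2px(p,X):
    f,R,t=cam(p); c=R@np.array(X,float)+t; x=c[:2]/c[2]
    return x*(1+p["k1"]*(x@x))*f+[p["cx"],p["cy"]]
def save(p,n,crop=None,s=1):
    im=p["color"][...,::-1]
    if crop: a,b,c,d=crop; im=im[b:d,a:c]
    cv2.imwrite("pics/"+n,cv2.resize(im,None,fx=s,fy=s,interpolation=cv2.INTER_CUBIC))
E
python3 - <<'E'
from h import *
for n in("top","side"):
    p=ctrl.snapshot(n); save(p,n+"0.png")
    f,R,t=cam(p); print(n,"cam",(-R.T@t).round(3))
    for k,z in (("knob_grip",.127),("knob",.127),("ring_grip",.094),("ring_mark",.102),("guide_block",.064),("pattern",.042),("stop_bar",.05),("jig",.018),("glue_bottle",.1),("mallet",.05)):
        for b in ctrl.boxes_of(p,k)[:3]:
            u,v=b["xy"][0]*640,b["xy"][1]*400
            print(k,round(b["conf"],2),round(u),round(v),px2w(p,u,v,z).round(3))
print(ctrl.get_obs())
E
```

```text
pics
top cam [ 0.236 -0.014  1.598]
knob_grip 0.66 358 211 [ 0.461 -0.172  0.127]
knob_grip 0.53 258 204 [0.484 0.14  0.127]
knob 0.44 447 206 [ 0.477 -0.453  0.127]
ring_mark 0.7 258 210 [0.468 0.141 0.102]
pattern 0.96 301 195 [0.53  0.008 0.042]
pattern 0.8 406 178 [ 0.586 -0.346  0.042]
pattern 0.64 379 286 [ 0.23  -0.245  0.042]
stop_bar 0.61 241 209 [0.481 0.203 0.05 ]
jig 0.74 259 203 [0.506 0.147 0.018]
jig 0.62 298 208 [0.488 0.016 0.018]
glue_bottle 0.68 447 208 [ 0.476 -0.461  0.1  ]
mallet 0.6 176 175 [0.595 0.426 0.05 ]
side cam [ 0.3   -0.996  0.701]
knob_grip 0.45 298 166 [0.48  0.119 0.127]
knob 0.52 299 165 [0.483 0.127 0.127]
ring_mark 0.58 297 176 [0.473 0.104 0.102]
pattern 0.96 380 299 [ 0.574 -0.387  0.042]
pattern 0.89 370 171 [0.746 0.201 0.042]
pattern 0.84 322 208 [ 0.529 -0.001  0.042]
stop_bar 0.42 310 194 [0.507 0.077 0.05 ]
jig 0.79 310 225 [ 0.484 -0.044  0.018]
glue_bottle 0.72 352 329 [ 0.473 -0.5    0.1  ]
mallet 0.67 310 153 [0.566 0.365 0.05 ]
mallet 0.45 290 215 [ 0.43  -0.029  0.05 ]
{'clock': 1.1, 'joint_pos': array([ 8.05071439e+01,  2.05472202e+01,  6.80911395e-01,  7.48253242e-04,
       -7.01357841e+01, -1.65071560e+01]), 'qvel': array([ 1.85032357e-02, -3.68714576e-02,  1.53695587e-02,  8.97676461e-02,
        3.85340219e-02, -8.08970586e-05]), 'tau': array([-1.30596425e-03, -5.82393980e+01,  2.93317991e+01,  7.00313598e+00,
        1.26425215e-02, -1.64363524e-05]), 'tool_pos': array([0.29590809, 0.60665371, 0.29214591]), 'orientation': array([ 1.79998193e+02, -1.26940396e-03, -2.59997578e+01]), 'force': array([-0.22167667, -0.45643275,  0.15327366]), 'moment': array([-0.0139173 ,  0.01020836, -0.05156332]), 'gripper_force': 0.0, 'opening': 0.08756573491368332}
```

View pics/top0.png

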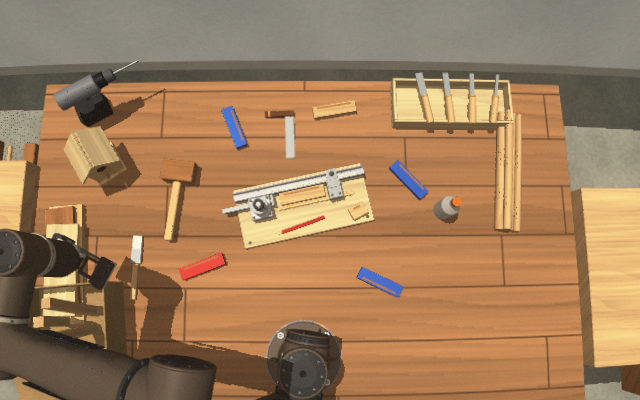

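View pics/side0.png

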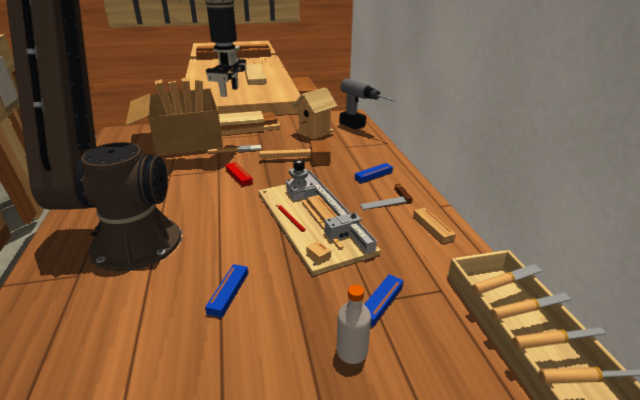

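Run:
```python
from h import *
p=ctrl.snapshot("side"); q=ctrl.snapshot("top")
cs=cv2.resize(p["color"][110:260,230:400,::-1],None,fx=2.3,fy=2.3,interpolation=cv2.INTER_CUBIC)
ct=cv2.resize(q["color"][150:260,220:390,::-1],None,fx=2.3,fy=2.3,interpolation=cv2.INTER_CUBIC)
cv2.imwrite("pics/crop1.png",np.vstack([cs,ct]))
for n,pp in(("side",p),("top",q)):
  for k in("knob","ring_mark"):
    for b in ctrl.cut_out(pp,k)[:2]:
      y,x=np.nonzero(b["pixels"]); print(n,k,b["conf"],x.min(),x.max(),y.min(),y.max(),x.mean(),y.mean())
```

```text
side knob 0.66 294 304 160 170 298.57 164.96
side knob 0.66 307 331 242 261 318.78470254957506 251.31444759206798
side ring_mark 0.63 294 304 160 169 298.9684210526316 164.54736842105262
side ring_mark 0.53 291 308 169 178 299.7905405405405 173.6891891891892
top knob 0.67 253 262 200 208 257.8985507246377 203.8695652173913
top ring_mark 0.47 255 266 202 213 262.2608695652174 208.8695652173913
```

View pics/crop1.png

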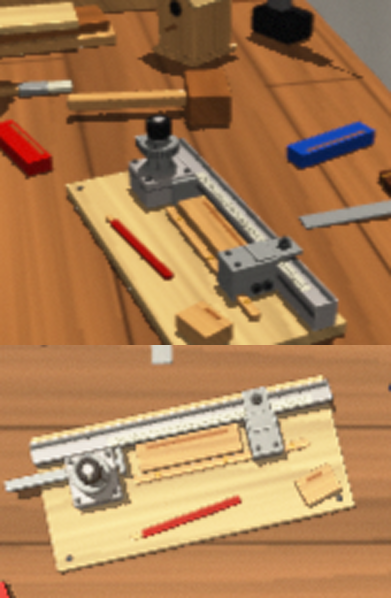

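Run:
```python
from h import *
from scipy.optimize import least_squares
p=ctrl.snapshot("side"); q=ctrl.snapshot("top")
# knob visible centre ~ (x,y,0.125)
S=(298.8,165);T=(257.9,203.9)
r=least_squares(lambda X:np.r_[w2px(p,X)-S,w2px(q,X)-T],[.48,.13,.125]); print(r.x,r.fun)
print(px2w(p,*S,.122),px2w(q,*T,.132))
for u,v in((233,188),(360,164),(374,218),(248,248)): print(px2w(q,u,v,.018).round(3))
```

```text
[0.48605235 0.14093433 0.12046199] [-0.05393348  0.0111228   0.00435381 -0.05476762]
[0.48573882 0.13795971 0.122     ] [0.48392352 0.13973165 0.132     ]
[0.558 0.237 0.018]
[ 0.641 -0.194  0.018]
[ 0.455 -0.237  0.018]
[0.356 0.182 0.018]
```

Call:
{"name": "send_rows", "arguments": {"deltas": [[[0.468,0.421,0.04],0],[[0.468,0.421,0.04],0],[[0.468,0.421,0.04],0],[[0.468,0.421,0.04],0],[[0.468,0.421,0.04],0]], "gripper": 1}}

```text
clock: 1.92
tool_pos: [0.3742, 0.4121, 0.279]
orientation: [-180.0, -0.0, -26.0]
force: [1.1, -0.6, -0.4]
opening: 0.0875
gripper_force: 0.0
```

Call:
{"name": "send_rows", "arguments": {"deltas": [[[0.275,0.247,0.024],0],[[0.275,0.247,0.024],0],[[0.275,0.247,0.024],0],[[0.275,0.247,0.024],0],[[0.275,0.247,0.024],0]]}}

```text
clock: 2.33
tool_pos: [0.4523, 0.2194, 0.2658]
orientation: [-179.9, -0.0, -26.0]
force: [1.3, 0.3, 0.3]
opening: 0.0878
gripper_force: 0.0
```

Call:
{"name": "send_rows", "arguments": {"deltas": [[[0.114,0.103,0.01],0],[[0.114,0.103,0.01],0],[[0.114,0.103,0.01],0],[[0.114,0.103,0.01],0],[[0.114,0.103,0.01],0]]}}

```text
clock: 2.75
tool_pos: [0.4983, 0.105, 0.2573]
orientation: [180.0, 0.0, -26.2]
force: [-0.4, 0.0, 0.2]
opening: 0.0877
gripper_force: 0.0
```

Run:
```python
from h import *
M=[]
for i in range(4):
    p=ctrl.snapshot("side"); o=ctrl.get_obs(); M.append(np.r_[o["force"],o["moment"]])
print(np.mean(M,0).round(3),np.std(M,0).round(3)); print(o["clock"],o["tool_pos"],o["orientation"],o["joint_pos"].round(1))
np.save("bias.npy",np.mean(M,0))
save(p,"hover.png",(220,100,420,260),3)
g=o["tool_pos"]-[0,0,.066]
print("tip px",w2px(p,g)); 
for z in(.134,.11): print(w2px(p,[.485,.140,z]))
```

```text
[-0.345  0.643  0.167  0.004  0.013  0.008] [0.46  0.484 0.364 0.014 0.009 0.019]
2.95 [0.49771722 0.10818383 0.25763067] [-1.79975550e+02 -1.08541228e-02 -2.59261300e+01] [ 34.4   6.4 -22.8  -0.  -60.7  29.7]
tip px [303.9428477  148.17799467]
[298.36697272 161.29325046]
[298.54307982 168.1443156 ]
```

View pics/hover.png

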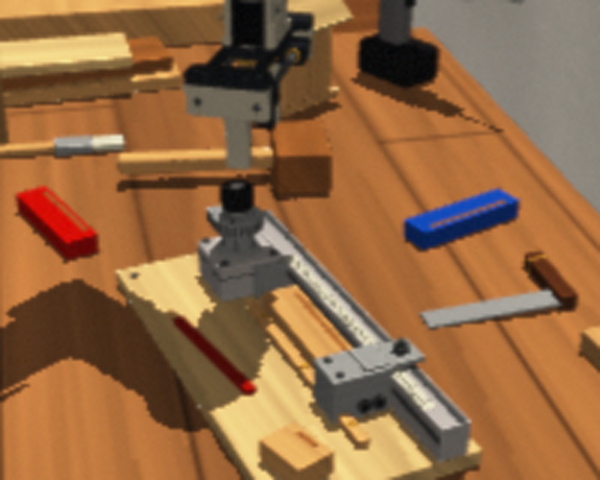

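Call:
{"name": "send_rows", "arguments": {"deltas": [[[-0.0317,-0.0288,0],0],[[-0.0317,-0.0288,0],0],[[-0.0317,-0.0288,0.04],0],[[-0.0317,-0.0288,0.08],0],[[-0.0317,-0.0288,0.103],0]]}}

```text
clock: 3.37
tool_pos: [0.4836, 0.1401, 0.1728]
orientation: [179.9, 0.1, -25.9]
force: [0.1, -1.6, -1.0]
opening: 0.088
gripper_force: 0.0
```

Call:
{"name": "send_rows", "arguments": {"deltas": [[[0,0,0],0],[[0,0,0],0],[[0,0,0],0],[[0,0,0],0],[[0,0,0],0]], "gripper": 0.3}}

```text
clock: 3.78
tool_pos: [0.4858, 0.1397, 0.1765]
orientation: [-179.9, -0.1, -26.0]
force: [0.3, -0.5, 0.8]
opening: 0.0599
gripper_force: 0.0
```

```bash
cat >> h.py <<'E'
def meas(n=6):
    M=[]
    for i in range(n):
        ctrl.snapshot("side"); o=ctrl.get_obs(); M.append(np.r_[o["force"],o["moment"]])
    print("F,M",(np.mean(M,0)-np.load("bias.npy")).round(3),"t",round(o["clock"],2),"pos",o["tool_pos"].round(4),"rpy",o["orientation"].round(2),"j6",o["joint_pos"][5].round(1),"open",o["opening"].round(4),"gf",round(float(o["gripper_force"]),1))
E
python3 -c "
from h import *
meas(4)"
```

```text
Traceback (most recent call last):
  File "h.py", line 23, in meas
    print("F,M",(np.mean(M,0)-np.load("bias.npy")).round(3),"t",round(o["clock"],2),"pos",o["tool_pos"].round(4),"rpy",o["orientation"].round(2),"j6",o["joint_pos"][5].round(1),"open",o["opening"].round(4),"gf",round(float(o["gripper_force"]),1))
                                                                                                                                                                                        ^^^^^^^^^^^^^^^^^^
AttributeError: 'float' object has no attribute 'round'
```

Call:
{"name": "send_rows", "arguments": {"deltas": [[[0,0,0],0],[[0,0,0],0],[[0,0,0],0],[[0,0,0],0],[[0,0,0],0]], "gripper": 0}}

```text
clock: 4.4
tool_pos: [0.4852, 0.1388, 0.1753]
orientation: [180.0, -0.0, -26.0]
force: [-2.2, -1.1, 5.3]
opening: 0.0354
gripper_force: 30.0
```

```bash
sed -i 's/o\["opening"\].round(4)/round(float(o["opening"]),4)/' h.py
python3 -c "
from h import *
meas(4)"
```

```text
F,M [-1.146 -2.35   5.4   -0.687  0.601 -0.019] t 4.6 pos [0.4852 0.1388 0.1753] rpy [ 1.7998e+02 -1.0000e-02 -2.6000e+01] j6 25.7 open 0.0353 gf 30.0
```

Call:
{"name": "send_rows", "arguments": {"deltas": [[[0,0,0],0.06],[[0,0,0],0.12],[[0,0,0],0.18],[[0,0,0],0.24],[[0,0,0],0.3]]}}

```text
clock: 5.02
tool_pos: [0.485, 0.1386, 0.1753]
orientation: [179.9, -0.0, -53.3]
force: [-2.3, -1.8, 7.7]
opening: 0.0353
gripper_force: 30.0
```

```bash
python3 -c "
from h import *
meas(6)"
```

```text
F,M [-2.185 -3.506  6.804 -0.967  0.845  0.022] t 5.32 pos [0.485  0.1386 0.1753] rpy [ 1.7995e+02 -2.0000e-02 -5.3000e+01] j6 -1.3 open 0.0357 gf 30.0
```

Call:
{"name": "send_rows", "arguments": {"deltas": [[[0.0005,0.0012,0],0.06],[[0.0005,0.0012,0],0.12],[[0.0005,0.0012,0],0.18],[[0.0005,0.0012,0],0.24],[[0.0005,0.0012,0],0.3]]}}

```text
clock: 5.73
tool_pos: [0.4846, 0.1383, 0.1753]
orientation: [-180.0, 0.0, -80.3]
force: [-2.8, -0.3, 5.5]
opening: 0.0352
gripper_force: 30.0
```

```bash
python3 -c "
from h import *
o=ctrl.get_obs();print(o['moment'],o['qvel'].round(1))
meas(6)"
```

```text
[0.07544033 1.14207331 0.11460603] [  0.1  -0.    0.   -0.1  -0.2 -64.4]
F,M [-2.572 -0.526  5.966  0.083  0.996  0.056] t 6.03 pos [0.4846 0.1383 0.1753] rpy [-1.7999e+02  1.0000e-02 -8.0000e+01] j6 -28.3 open 0.0355 gf 30.0
```

Call:
{"name": "send_rows", "arguments": {"deltas": [[[0,0,0],0.04],[[0,0,0],0.08],[[0,0,0],0.12],[[0,0,0],0.15],[[0,0,0],0.18]]}}

```text
clock: 6.45
tool_pos: [0.4844, 0.1383, 0.1753]
orientation: [180.0, 0.0, -96.3]
force: [-4.4, 1.4, 7.7]
opening: 0.0351
gripper_force: 30.0
```

Run:
```python
from h import *
o=ctrl.get_obs();print(o['moment'],o['qvel'].round(1)[5])
meas(2)
q=ctrl.snapshot("top")
# rectify top view onto plane z=.042 in jig axes: x right = -jig y, rows up= jig x
Y=np.array([-.23,.973]);X=np.array([.973,.23]);A=np.array([.485,.140]); c=A-.015*X-.140*Y
def rect(p,z,s=2.0):
    W,H=330,110
    m=np.zeros((int(H*s),int(W*s),2),np.float32)
    for i in range(m.shape[0]):
        for j in range(m.shape[1]):
            jy=.150-j/s/1000; jx=.07-i/s/1000
            w=c+jx*X+jy*Y; m[i,j]=w2px(p,[*w,z])
    return m
m=rect(q,.042)
a=cv2.imread("pics/top0.png"); b=q["color"][...,::-1].copy()
ims=[cv2.remap(k,m,None,cv2.INTER_CUBIC) for k in(a,b)]
for im in ims:
    for j in range(0,im.shape[1],20):cv2.line(im,(j,0),(j,8 if j%100 else 18),(0,0,255),1)
cv2.imwrite("pics/rect.png",np.vstack(ims))
```

```text
[0.23673426 1.55192184 0.05853553] -32.0
F,M [-2.939  0.509  6.973  0.228  1.413  0.073] t 6.55 pos [0.4844 0.1383 0.1753] rpy [179.98   0.   -96.3 ] j6 -44.6 open 0.0351 gf 30.0
```

View pics/rect.png

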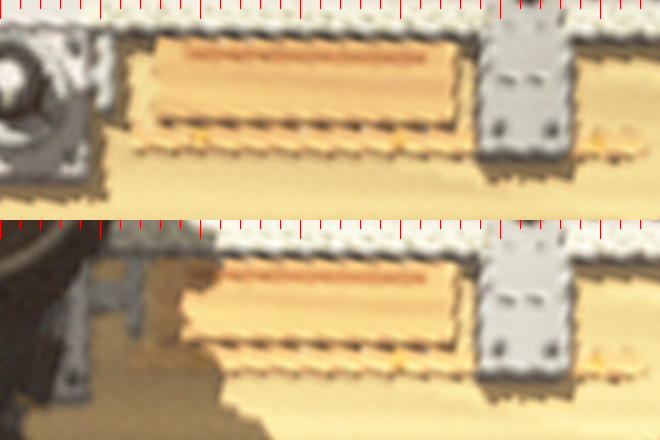

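Call:
{"name": "send_rows", "arguments": {"deltas": [[[0,0,0],0.05],[[0,0,0],0.1],[[0,0,0],0.15],[[0,0,0],0.2],[[0,0,0],0.24]]}}

```text
clock: 7.02
tool_pos: [0.4841, 0.1383, 0.1753]
orientation: [180.0, -0.0, -118.0]
force: [-6.0, 1.6, 7.3]
opening: 0.0352
gripper_force: 30.0
```

```bash
cat > r.py <<'E'
from h import *
import sys
o=ctrl.get_obs();print('moving Mz',(o['moment']-np.load("bias.npy")[3:]).round(3),'qv6',o['qvel'].round(1)[5])
meas(int(sys.argv[1]))
E
python3 r.py 4
```

```text
moving Mz [0.71  2.078 0.12 ] qv6 -41.5
F,M [-5.36   0.754  7.589  0.602  1.993  0.077] t 7.22 pos [0.4841 0.1384 0.1753] rpy [ 179.96   -0.   -117.8 ] j6 -66.1 open 0.0355 gf 30.0
```

Call:
{"name": "send_rows", "arguments": {"deltas": [[[0,0,0],0.01],[[0,0,0],0.02],[[0,0,0],0.03],[[0,0,0],0.04],[[0,0,0],0.05]]}}

```text
clock: 7.63
tool_pos: [0.4841, 0.1384, 0.1753]
orientation: [180.0, -0.0, -122.3]
force: [-6.5, 2.0, 8.0]
opening: 0.035
gripper_force: 30.0
```

```bash
python3 r.py 4
```

```text
moving Mz [0.705 2.117 0.079] qv6 -10.7
F,M [-5.655  1.172  7.82   0.722  2.097  0.088] t 7.83 pos [0.4841 0.1384 0.1753] rpy [ 1.7995e+02 -1.0000e-02 -1.2229e+02] j6 -70.6 open 0.0356 gf 30.0
```

Call:
{"name": "send_rows", "arguments": {"deltas": [[[0.001,0.0016,0],0.01],[[0.001,0.0016,0],0.02],[[0.001,0.0016,0],0.03],[[0.001,0.0016,0],0.04],[[0.001,0.0016,0],0.05]]}}

```text
clock: 8.25
tool_pos: [0.4837, 0.1384, 0.1753]
orientation: [-180.0, 0.1, -126.9]
force: [3.1, -0.2, 3.1]
opening: 0.0351
gripper_force: 30.0
```

```bash
python3 r.py 6
```

```text
moving Mz [-0.089 -1.158  0.151] qv6 -10.8
F,M [ 4.291 -0.889  2.821 -0.05  -1.639  0.065] t 8.55 pos [0.4837 0.1384 0.1753] rpy [-1.7997e+02  6.0000e-02 -1.2678e+02] j6 -75.2 open 0.0356 gf 30.0
```

Call:
{"name": "send_rows", "arguments": {"deltas": [[[-0.0004,-0.0006,0],0.01],[[-0.0004,-0.0006,0],0.02],[[-0.0004,-0.0006,0],0.03],[[-0.0004,-0.0006,0],0.04],[[-0.0004,-0.0006,0],0.05]]}}

```text
clock: 8.97
tool_pos: [0.4837, 0.1384, 0.1753]
orientation: [180.0, 0.0, -131.4]
force: [1.9, 2.0, 6.4]
opening: 0.0354
gripper_force: 30.0
```

```bash
python3 r.py 6
```

```text
moving Mz [ 0.541 -0.718  0.094] qv6 -10.7
F,M [ 2.242  0.488  5.46   0.568 -0.781  0.082] t 9.27 pos [0.4837 0.1384 0.1753] rpy [ 1.7999e+02  4.0000e-02 -1.3133e+02] j6 -79.7 open 0.0353 gf 30.0
```

Call:
{"name": "send_rows", "arguments": {"deltas": [[[0,0,0],0.01],[[0,0,0],0.02],[[0,0,0],0.03],[[0,0,0],0.035],[[0,0,0],0.04]]}}

```text
clock: 9.68
tool_pos: [0.4837, 0.1385, 0.1753]
orientation: [180.0, 0.0, -135.0]
force: [1.0, 2.2, 5.2]
opening: 0.0353
gripper_force: 30.0
```

```bash
python3 r.py 6
```

```text
moving Mz [ 0.672 -0.709  0.074] qv6 -5.3
F,M [ 1.756  1.07   5.775  0.641 -0.683  0.09 ] t 9.98 pos [0.4837 0.1385 0.1753] rpy [ 1.7998e+02  3.0000e-02 -1.3493e+02] j6 -83.3 open 0.0349 gf 30.0
```

Call:
{"name": "send_rows", "arguments": {"deltas": [[[0,0,0],0.01],[[0,0,0],0.02],[[0,0,0],0.03],[[0,0,0],0.035],[[0,0,0],0.04]]}}

```text
clock: 10.4
tool_pos: [0.4837, 0.1385, 0.1753]
orientation: [180.0, 0.0, -138.6]
force: [0.1, 1.1, 5.4]
opening: 0.0355
gripper_force: 30.0
```

```bash
python3 r.py 6
```

```text
moving Mz [ 0.769 -0.597  0.098] qv6 -5.3
F,M [ 1.409  1.471  5.765  0.743 -0.609  0.104] t 10.7 pos [0.4837 0.1385 0.1753] rpy [ 1.7998e+02  3.0000e-02 -1.3853e+02] j6 -86.9 open 0.0353 gf 30.0
```

Call:
{"name": "send_rows", "arguments": {"deltas": [[[0,0,0],0.01],[[0,0,0],0.02],[[0,0,0],0.025],[[0,0,0],0.03],[[0,0,0],0.033]]}}

```text
clock: 11.12
tool_pos: [0.4836, 0.1385, 0.1753]
orientation: [180.0, 0.0, -141.5]
force: [0.7, 1.6, 5.8]
opening: 0.0351
gripper_force: 30.0
```

```bash
python3 r.py 6
```

```text
moving Mz [ 0.852 -0.501  0.087] qv6 -2.9
F,M [ 1.191  1.363  5.774  0.802 -0.504  0.077] t 11.42 pos [0.4837 0.1385 0.1753] rpy [ 1.7997e+02  4.0000e-02 -1.4150e+02] j6 -89.9 open 0.0353 gf 30.0
```

Call:
{"name": "send_rows", "arguments": {"deltas": [[[0,0,0],0.012],[[0,0,0],0.024],[[0,0,0],0.033],[[0,0,0],0.04],[[0,0,0],0.044]]}}

```text
clock: 11.83
tool_pos: [0.4836, 0.1386, 0.1753]
orientation: [180.0, 0.0, -145.5]
force: [-0.1, 2.4, 5.8]
opening: 0.0356
gripper_force: 30.0
```

```bash
python3 r.py 6
```

```text
moving Mz [ 0.98  -0.431  0.109] qv6 -3.9
F,M [ 1.055  1.492  6.479  0.905 -0.401  0.091] t 12.13 pos [0.4836 0.1385 0.1753] rpy [ 1.7997e+02  3.0000e-02 -1.4546e+02] j6 -93.8 open 0.0353 gf 30.0
```

Call:
{"name": "send_rows", "arguments": {"deltas": [[[0,0,0],0.012],[[0,0,0],0.024],[[0,0,0],0.033],[[0,0,0],0.04],[[0,0,0],0.044]]}}

```text
clock: 12.55
tool_pos: [0.4836, 0.1386, 0.1753]
orientation: [180.0, 0.0, -149.5]
force: [0.5, 2.5, 6.3]
opening: 0.0357
gripper_force: 30.0
```

```bash
python3 r.py 6
```

```text
moving Mz [ 0.988 -0.337  0.174] qv6 -3.8
F,M [ 0.49   2.279  6.177  1.031 -0.357  0.098] t 12.85 pos [0.4836 0.1386 0.1753] rpy [ 1.7996e+02  3.0000e-02 -1.4942e+02] j6 -97.8 open 0.0354 gf 30.0
```

Call:
{"name": "send_rows", "arguments": {"deltas": [[[0,0,0],0.01],[[0,0,0],0.018],[[0,0,0],0.024],[[0,0,0],0.027],[[0,0,0],0.028]]}}

```text
clock: 13.27
tool_pos: [0.4836, 0.1386, 0.1753]
orientation: [180.0, 0.0, -152.0]
force: [0.8, 2.9, 7.1]
opening: 0.0354
gripper_force: 30.0
```

```bash
python3 r.py 6
```

```text
moving Mz [ 1.117 -0.254  0.145] qv6 -0.8
F,M [ 0.475  2.272  6.221  1.07  -0.286  0.102] t 13.57 pos [0.4836 0.1386 0.1753] rpy [ 1.7996e+02  2.0000e-02 -1.5194e+02] j6 -100.3 open 0.035 gf 30.0
```

Call:
{"name": "send_rows", "arguments": {"deltas": [[[0,0,0],0.01],[[0,0,0],0.018],[[0,0,0],0.024],[[0,0,0],0.028],[[0,0,0],0.03]]}}

```text
clock: 13.98
tool_pos: [0.4836, 0.1387, 0.1753]
orientation: [180.0, 0.0, -154.7]
force: [0.0, 3.6, 5.7]
opening: 0.0354
gripper_force: 30.0
```

```bash
python3 r.py 6
```

```text
moving Mz [ 1.167 -0.199  0.131] qv6 -1.9
F,M [ 0.846  2.379  6.368  1.164 -0.219  0.091] t 14.28 pos [0.4836 0.1387 0.1753] rpy [ 1.7995e+02  2.0000e-02 -1.5464e+02] j6 -103.0 open 0.0352 gf 30.0
```

Call:
{"name": "send_rows", "arguments": {"deltas": [[[0,0,0],0.012],[[0,0,0],0.024],[[0,0,0],0.033],[[0,0,0],0.038],[[0,0,0],0.04]]}}

```text
clock: 14.7
tool_pos: [0.4835, 0.1387, 0.1753]
orientation: [179.9, 0.0, -158.3]
force: [-0.1, 3.9, 6.8]
opening: 0.0355
gripper_force: 30.0
```

```bash
python3 r.py 6
```

```text
moving Mz [ 1.248 -0.169  0.123] qv6 -1.7
F,M [-0.051  2.658  6.469  1.246 -0.162  0.096] t 15.0 pos [0.4835 0.1387 0.1753] rpy [ 1.7995e+02  2.0000e-02 -1.5824e+02] j6 -106.6 open 0.0351 gf 30.0
```

Call:
{"name": "send_rows", "arguments": {"deltas": [[[0,0,0],0.012],[[0,0,0],0.024],[[0,0,0],0.033],[[0,0,0],0.038],[[0,0,0],0.04]]}}

```text
clock: 15.42
tool_pos: [0.4835, 0.1387, 0.1753]
orientation: [179.9, 0.0, -161.9]
force: [-0.0, 3.4, 6.4]
opening: 0.0356
gripper_force: 30.0
```

```bash
python3 r.py 6
```

```text
moving Mz [ 1.333 -0.142  0.095] qv6 -1.7
F,M [ 0.09   2.381  5.98   1.34  -0.107  0.099] t 15.72 pos [0.4835 0.1387 0.1753] rpy [ 1.7994e+02  2.0000e-02 -1.6184e+02] j6 -110.2 open 0.0354 gf 30.0
```

Call:
{"name": "send_rows", "arguments": {"deltas": [[[0,0,0],0.012],[[0,0,0],0.024],[[0,0,0],0.033],[[0,0,0],0.038],[[0,0,0],0.04]]}}

```text
clock: 16.13
tool_pos: [0.4835, 0.1388, 0.1753]
orientation: [179.9, 0.0, -165.5]
force: [-1.7, 4.3, 6.8]
opening: 0.0349
gripper_force: 30.0
```

```bash
python3 r.py 6
python3 - <<'E'
from h import *
q=ctrl.snapshot("top")
Y=np.array([-.23,.973]);X=np.array([.973,.23]);A=np.array([.485,.140]); c=A-.015*X-.140*Y
s=2.0
m=np.array([[w2px(q,[*(c+(.07-i/s/1000)*X+(.150-j/s/1000)*Y),.042]) for j in range(660)] for i in range(200)],np.float32)
im=cv2.remap(q["color"][...,::-1].copy(),m,None,cv2.INTER_CUBIC)
for j in range(0,660,20):cv2.line(im,(j,0),(j,8 if j%100 else 18),(0,0,255),1)
cv2.imwrite("pics/rect2.png",im)
E
```

```text
moving Mz [ 1.408 -0.046  0.142] qv6 -1.7
F,M [ 0.074  3.22   6.605  1.44  -0.034  0.114] t 16.43 pos [0.4835 0.1388 0.1753] rpy [ 1.7994e+02  2.0000e-02 -1.6544e+02] j6 -113.8 open 0.0351 gf 30.0
```

View pics/rect2.png

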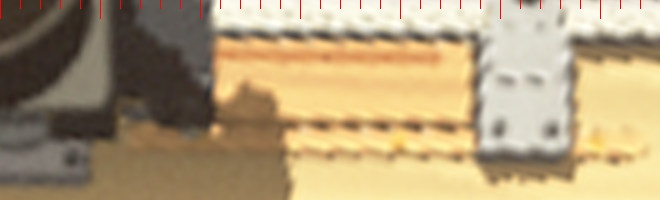

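Call:
{"name": "send_rows", "arguments": {"deltas": [[[0,0,0],0.006],[[0,0,0],0.012],[[0,0,0],0.016],[[0,0,0],0.018],[[0,0,0],0.02]]}}

```text
clock: 16.9
tool_pos: [0.4835, 0.1388, 0.1753]
orientation: [179.9, 0.0, -167.3]
force: [-0.2, 4.1, 7.4]
opening: 0.0356
gripper_force: 30.0
```

```bash
python3 r.py 8
```

```text
moving Mz [ 1.455 -0.004  0.123] qv6 -2.1
F,M [-0.21   3.364  6.727  1.467 -0.02   0.095] t 17.3 pos [0.4835 0.1388 0.1753] rpy [ 1.7993e+02  1.0000e-02 -1.6724e+02] j6 -115.6 open 0.0353 gf 30.0
```

Call:
{"name": "send_rows", "arguments": {"deltas": [[[0,0,0],0.01],[[0,0,0],0.018],[[0,0,0],0.024],[[0,0,0],0.028],[[0,0,0],0.03]]}}

```text
clock: 17.72
tool_pos: [0.4835, 0.1388, 0.1753]
orientation: [179.9, 0.0, -170.0]
force: [-0.6, 3.7, 6.6]
opening: 0.0355
gripper_force: 30.0
```

```bash
python3 r.py 8
```

```text
moving Mz [ 1.56  -0.024  0.056] qv6 -1.8
F,M [-0.207  3.54   6.198  1.548  0.017  0.117] t 18.12 pos [0.4835 0.1388 0.1753] rpy [ 1.7993e+02  1.0000e-02 -1.6995e+02] j6 -118.3 open 0.0351 gf 30.0
```

Call:
{"name": "send_rows", "arguments": {"deltas": [[[0,0,0],0.008],[[0,0,0],0.014],[[0,0,0],0.018],[[0,0,0],0.021],[[0,0,0],0.022]]}}

```text
clock: 18.53
tool_pos: [0.4835, 0.1389, 0.1753]
orientation: [179.9, 0.0, -171.9]
force: [-1.4, 3.6, 7.2]
opening: 0.0353
gripper_force: 30.0
```

```bash
python3 r.py 8
```

```text
moving Mz [1.635 0.06  0.098] qv6 -0.8
F,M [-0.256  3.338  6.441  1.581  0.023  0.082] t 18.93 pos [0.4835 0.1389 0.1753] rpy [ 1.7993e+02  1.0000e-02 -1.7192e+02] j6 -120.3 open 0.0354 gf 30.0
```

Call:
{"name": "send_rows", "arguments": {"deltas": [[[0,0,0],0.01],[[0,0,0],0.02],[[0,0,0],0.027],[[0,0,0],0.031],[[0,0,0],0.033]]}}

```text
clock: 19.35
tool_pos: [0.4835, 0.1389, 0.1753]
orientation: [179.9, 0.0, -174.9]
force: [-0.8, 5.0, 6.3]
opening: 0.0353
gripper_force: 30.0
```

```bash
python3 r.py 8
```

```text
moving Mz [1.676 0.047 0.15 ] qv6 -1.9
F,M [-0.417  3.882  6.329  1.628  0.072  0.165] t 19.75 pos [0.4835 0.1389 0.1753] rpy [ 1.7992e+02  1.0000e-02 -1.7489e+02] j6 -123.2 open 0.0353 gf 30.0
```

Call:
{"name": "send_rows", "arguments": {"deltas": [[[0,0,0],0.002],[[0,0,0],0.004],[[0,0,0],0.005],[[0,0,0],0.006],[[0,0,0],0.006]]}}

```text
clock: 20.17
tool_pos: [0.4835, 0.1389, 0.1753]
orientation: [179.9, 0.0, -175.4]
force: [-0.9, 3.9, 6.5]
opening: 0.035
gripper_force: 30.0
```

```bash
python3 r.py 14
```

```text
moving Mz [1.674 0.101 0.184] qv6 0.1
F,M [0.018 3.792 6.4   1.656 0.08  0.18 ] t 20.87 pos [0.4835 0.1389 0.1753] rpy [ 1.7993e+02  1.0000e-02 -1.7542e+02] j6 -123.8 open 0.0354 gf 30.0
```

Call:
{"name": "send_rows", "arguments": {"deltas": [[[0,0,0],0],[[0,0,0],0],[[0,0,0],0],[[0,0,0],0],[[0,0,0],0]], "gripper": 1}}

```text
clock: 21.28
tool_pos: [0.4833, 0.1378, 0.1746]
orientation: [-180.0, -0.1, -175.4]
force: [0.1, 0.2, 0.2]
opening: 0.0632
gripper_force: 0.0
```

```bash
python3 r.py 4
```

```text
moving Mz [ 0.056 -0.214 -0.041] qv6 -0.0
F,M [ 0.815 -0.796  0.332  0.029 -0.176 -0.002] t 21.48 pos [0.4836 0.138  0.1749] rpy [-1.7999e+02 -2.0000e-02 -1.7541e+02] j6 -123.8 open 0.079 gf 0.0
```

Call:
{"name": "send_rows", "arguments": {"deltas": [[[0,0,0],-1],[[0,0,0],-1],[[0,0,0],-1],[[0,0,0],-1],[[0,0,0],-1]]}}

```text
clock: 21.9
tool_pos: [0.4836, 0.1381, 0.175]
orientation: [180.0, -0.0, -139.2]
force: [0.1, 0.3, -0.4]
opening: 0.0872
gripper_force: 0.0
```

Call:
{"name": "send_rows", "arguments": {"deltas": [[[0,0,0],-0.6],[[0,0,0],-0.6],[[0,0,0],-0.6],[[0,0,0],-0.6],[[0,0,0],-0.6]]}}

```text
clock: 22.32
tool_pos: [0.4837, 0.1381, 0.175]
orientation: [180.0, -0.0, -103.4]
force: [0.3, 0.5, 0.7]
opening: 0.088
gripper_force: 0.0
```

Call:
{"name": "send_rows", "arguments": {"deltas": [[[0,0,0.01],-0.2],[[0,0,0.02],-0.2],[[0,0,0.03],-0.2],[[0,0,0.041],-0.2],[[0,0,0.041],-0.2]]}}

```text
clock: 22.73
tool_pos: [0.4829, 0.1376, 0.1406]
orientation: [179.9, -0.1, -86.0]
force: [-0.1, -0.8, 0.0]
opening: 0.0878
gripper_force: 0.0
```

```bash
python3 r.py 8
```

```text
moving Mz [ 0.01   0.02  -0.024] qv6 -0.9
F,M [ 0.082 -0.411 -0.16   0.085 -0.06  -0.008] t 23.13 pos [0.4839 0.1382 0.1426] rpy [-1.7996e+02  2.0000e-02 -8.5810e+01] j6 -34.2 open 0.0879 gf 0.0
```

Call:
{"name": "send_rows", "arguments": {"deltas": [[[0,0.0,0],0],[[0,0,0],0],[[0,0,0],0],[[0,0,0],0],[[0,0,0],0]], "gripper": 0}}

```text
clock: 23.55
tool_pos: [0.4837, 0.1381, 0.1423]
orientation: [-180.0, 0.0, -85.8]
force: [-0.4, -0.1, 0.4]
opening: 0.0598
gripper_force: 0.0
```

```bash
python3 r.py 6
```

```text
moving Mz [ 0.029 -0.077 -0.004] qv6 0.0
F,M [ 2.973 -2.069 -1.867 -0.484 -1.091 -0.098] t 23.85 pos [0.4842 0.1382 0.1424] rpy [-1.7994e+02  1.0000e-02 -8.5780e+01] j6 -34.1 open 0.0531 gf 30.0
```

Call:
{"name": "send_rows", "arguments": {"deltas": [[[0,0,0],0.05],[[0,0,0],0.1],[[0,0,0],0.15],[[0,0,0],0.18],[[0,0,0],0.2]]}}

```text
clock: 24.27
tool_pos: [0.484, 0.1382, 0.1424]
orientation: [-180.0, 0.0, -103.9]
force: [4.1, -0.9, -1.1]
opening: 0.0532
gripper_force: 30.0
```

```bash
python3 r.py 4
```

```text
moving Mz [-0.2   -1.126  0.148] qv6 -19.8
F,M [ 4.153 -1.398 -1.336 -0.275 -1.38  -0.186] t 24.47 pos [0.484  0.1382 0.1424] rpy [-1.7997e+02  3.0000e-02 -1.0373e+02] j6 -52.1 open 0.0529 gf 30.0
```

Call:
{"name": "send_rows", "arguments": {"deltas": [[[0,0,0],0.05],[[0,0,0],0.1],[[0,0,0],0.15],[[0,0,0],0.18],[[0,0,0],0.2]]}}

```text
clock: 24.88
tool_pos: [0.4837, 0.1383, 0.1424]
orientation: [-180.0, 0.0, -121.8]
force: [2.6, 0.2, 1.1]
opening: 0.0531
gripper_force: 30.0
```

```bash
python3 r.py 4
```

```text
moving Mz [ 0.163 -0.77   0.178] qv6 -19.8
F,M [ 2.761 -0.131  0.802  0.283 -0.797 -0.148] t 25.08 pos [0.4838 0.1383 0.1424] rpy [ 1.8000e+02  3.0000e-02 -1.2169e+02] j6 -70.0 open 0.0529 gf 30.0
```

Call:
{"name": "send_rows", "arguments": {"deltas": [[[0,0,0],0.01],[[0,0,0],0.018],[[0,0,0],0.024],[[0,0,0],0.029],[[0,0,0],0.033]]}}

```text
clock: 25.5
tool_pos: [0.4837, 0.1383, 0.1423]
orientation: [180.0, 0.0, -124.8]
force: [1.4, 1.7, 1.5]
opening: 0.0532
gripper_force: 30.0
```

```bash
python3 r.py 3
```

```text
moving Mz [ 1.068 -0.283  0.203] qv6 -4.1
F,M [ 0.972  2.094  2.13   1.163 -0.219  0.09 ] t 25.65 pos [0.4838 0.1383 0.1424] rpy [-1.8000e+02  2.0000e-02 -1.2475e+02] j6 -73.1 open 0.0533 gf 30.0
```

Call:
{"name": "send_rows", "arguments": {"deltas": [[[0,0,0],0.009],[[0,0,0],0.016],[[0,0,0],0.022],[[0,0,0],0.026],[[0,0,0],0.028]]}}

```text
clock: 26.07
tool_pos: [0.4837, 0.1383, 0.1423]
orientation: [180.0, 0.0, -127.3]
force: [-1.0, 4.6, 3.4]
opening: 0.0534
gripper_force: 30.0
```

```bash
python3 r.py 3
```

```text
moving Mz [1.776 0.245 0.228] qv6 -1.7
F,M [-0.422  4.057  3.436  1.904  0.274  0.086] t 26.22 pos [0.4837 0.1383 0.1423] rpy [ 1.8000e+02  2.0000e-02 -1.2727e+02] j6 -75.6 open 0.0537 gf 30.0
```

Call:
{"name": "send_rows", "arguments": {"deltas": [[[0,0,0],0.006],[[0,0,0],0.012],[[0,0,0],0.018],[[0,0,0],0.023],[[0,0,0],0.028]]}}

```text
clock: 26.63
tool_pos: [0.4837, 0.1383, 0.1423]
orientation: [180.0, 0.0, -129.8]
force: [-0.8, 5.3, 3.1]
opening: 0.053
gripper_force: 30.0
```

```bash
python3 r.py 2
```

```text
moving Mz [2.014 0.451 0.219] qv6 -5.4
F,M [-1.083  4.979  3.416  2.057  0.395  0.097] t 26.73 pos [0.4837 0.1383 0.1423] rpy [ 1.7999e+02  2.0000e-02 -1.2981e+02] j6 -78.2 open 0.0532 gf 30.0
```

Call:
{"name": "send_rows", "arguments": {"deltas": [[[-0.0006,0.0005,0],0.006],[[-0.0006,0.0005,0],0.012],[[-0.0006,0.0005,0],0.018],[[-0.0006,0.0005,0],0.023],[[-0.0006,0.0005,0],0.028]]}}

```text
clock: 27.15
tool_pos: [0.4837, 0.1385, 0.1423]
orientation: [-180.0, -0.0, -132.4]
force: [0.7, 1.3, 5.3]
opening: 0.0534
gripper_force: 30.0
```

```bash
python3 r.py 2
```

```text
moving Mz [ 0.441 -0.071  0.134] qv6 -5.3
F,M [ 0.775 -0.041  5.075  0.367 -0.131  0.078] t 27.25 pos [0.4836 0.1385 0.1423] rpy [-1.7999e+02 -2.0000e-02 -1.3236e+02] j6 -80.8 open 0.0535 gf 30.0
```

Call:
{"name": "send_rows", "arguments": {"deltas": [[[0,0,0],0.006],[[0,0,0],0.012],[[0,0,0],0.018],[[0,0,0],0.023],[[0,0,0],0.028]]}}

```text
clock: 27.67
tool_pos: [0.4836, 0.1385, 0.1423]
orientation: [-180.0, -0.0, -134.9]
force: [-0.0, 0.7, 5.5]
opening: 0.053
gripper_force: 30.0
```

```bash
python3 r.py 2
```

```text
moving Mz [ 0.477 -0.049  0.247] qv6 -5.3
F,M [ 0.622 -0.345  4.849  0.47  -0.087  0.098] t 27.77 pos [0.4836 0.1385 0.1423] rpy [-1.7999e+02 -2.0000e-02 -1.3488e+02] j6 -83.3 open 0.0534 gf 30.0
```

Call:
{"name": "send_rows", "arguments": {"deltas": [[[0,0,0],0.006],[[0,0,0],0.012],[[0,0,0],0.018],[[0,0,0],0.023],[[0,0,0],0.028]]}}

```text
clock: 28.18
tool_pos: [0.4836, 0.1385, 0.1423]
orientation: [-180.0, -0.0, -137.4]
force: [-0.4, 0.9, 6.4]
opening: 0.0529
gripper_force: 30.0
```

```bash
python3 r.py 2
```

```text
moving Mz [0.559 0.079 0.563] qv6 -5.3
F,M [0.008 0.213 4.938 0.496 0.073 0.414] t 28.28 pos [0.4836 0.1386 0.1423] rpy [-1.7999e+02 -2.0000e-02 -1.3736e+02] j6 -85.8 open 0.0534 gf 30.0
```

Call:
{"name": "send_rows", "arguments": {"deltas": [[[0,0,0],0.002],[[0,0,0],0.004],[[0,0,0],0.006],[[0,0,0],0.008],[[0,0,0],0.009]]}}

```text
clock: 28.7
tool_pos: [0.4836, 0.1386, 0.1423]
orientation: [-180.0, -0.0, -138.1]
force: [-0.5, 1.7, 5.2]
opening: 0.053
gripper_force: 30.0
```

```bash
python3 r.py 8
```

```text
moving Mz [0.61  0.086 0.625] qv6 -0.9Traceback (most recent call last):
  File "r.py", line 4, in <module>
    meas(int(sys.argv[1]))
    ~~~~^^^^^^^^^^^^^^^^^^
  File "h.py", line 22, in meas
    ctrl.snapshot("side"); o=ctrl.get_obs(); M.append(np.r_[o["force"],o["moment"]])
    ~~~~~~~~~~~~~^^^^^^^^
ValueError: 200 camera calls are used up
```

Call:
{"name": "send_rows", "arguments": {"deltas": [[[0,0,0],0.002],[[0,0,0],0.004],[[0,0,0],0.006],[[0,0,0],0.008],[[0,0,0],0.008]]}}

```text
clock: 29.12
tool_pos: [0.4836, 0.1386, 0.1423]
orientation: [-180.0, -0.0, -138.9]
force: [-1.3, 1.0, 5.5]
opening: 0.0531
gripper_force: 30.0
```

```bash
cat > r2.py <<'E'
from h import *
o=ctrl.get_obs();print(o['clock'],(o['moment']-np.load("bias.npy")[3:]).round(3),o['force'],o['orientation'][2],o['joint_pos'][5],o['opening'])
E
python3 r2.py
```

```text
29.1167 [0.595 0.086 0.72 ] [-1.33915511  0.99685925  5.4766298 ] -138.85078419989793 -87.28132462340217 0.05306007660097587
```

Call:
{"name": "send_rows", "arguments": {"deltas": [[[0,0,0],0],[[0,0,0],0],[[0,0,0],0],[[0,0,0],0],[[0,0,0],0]]}}

```text
clock: 29.53
tool_pos: [0.4836, 0.1386, 0.1423]
orientation: [-180.0, -0.0, -138.8]
force: [-0.5, 1.8, 5.1]
opening: 0.0534
gripper_force: 30.0
```

```bash
python3 r2.py
```

```text
29.5333 [0.539 0.102 0.713] [-0.53179557  1.79201643  5.06503247] -138.84176327529556 -87.27248454084402 0.053373122772966915
```

Call:
{"name": "send_rows", "arguments": {"deltas": [[[0,0,0],0.001],[[0,0,0],0.002],[[0,0,0],0.003],[[0,0,0],0.004],[[0,0,0],0.004]]}}

```text
clock: 29.95
tool_pos: [0.4836, 0.1386, 0.1423]
orientation: [-180.0, -0.0, -139.2]
force: [0.5, 1.8, 5.0]
opening: 0.0535
gripper_force: 30.0
```

```bash
python3 r2.py
```

```text
29.95 [0.587 0.131 0.773] [0.5050399  1.76963284 5.04913512] -139.1969763225283 -87.63162587396457 0.05345758491593455
```

Call:
{"name": "send_rows", "arguments": {"deltas": [[[0,0,0],0],[[0,0,0],0],[[0,0,0],0],[[0,0,0],0],[[0,0,0],0]]}}

```text
clock: 30.37
tool_pos: [0.4836, 0.1386, 0.1423]
orientation: [-180.0, -0.0, -139.2]
force: [-1.0, 1.2, 5.5]
opening: 0.0531
gripper_force: 30.0
```

```bash
python3 r2.py
```

```text
30.3667 [0.502 0.11  0.824] [-1.04551341  1.15938817  5.52704603] -139.1940220800372 -87.62816473401318 0.05311315556322066
```

~0.8 Nm: release, then rise straight up.

Call:
{"name": "send_rows", "arguments": {"deltas": [[[0,0,0],0],[[0,0,0],0],[[0,0,0],0],[[0,0,0],0],[[0,0,0],0]], "gripper": 1}}

```text
clock: 30.78
tool_pos: [0.4834, 0.1385, 0.1419]
orientation: [180.0, -0.0, -139.3]
force: [-0.9, -0.9, 1.1]
opening: 0.0807
gripper_force: 0.0
```

Call:
{"name": "send_rows", "arguments": {"deltas": [[[0,0,0],0],[[0,0,-0.02],0],[[0,0,-0.06],0],[[0,0,-0.1],0],[[0,0,-0.14],0]]}}

```text
clock: 31.2
tool_pos: [0.4833, 0.1384, 0.2554]
orientation: [180.0, -0.1, -139.2]
force: [1.2, 0.9, 0.7]
opening: 0.0874
gripper_force: 0.0
```

Call:
{"name": "send_rows", "arguments": {"deltas": [[[0,0,0],0],[[0,0,0],0],[[0,0,0],0],[[0,0,0],0],[[0,0,0],0]]}}

```text
clock: 31.62
tool_pos: [0.4832, 0.1384, 0.253]
orientation: [180.0, -0.1, -139.3]
force: [-0.4, -0.5, -1.2]
opening: 0.0875
gripper_force: 0.0
```

```bash
python3 r2.py; python3 -c "
from h import *
print(ctrl.get_obs()['tool_pos'],ctrl.close_job())"
```

```text
31.6167 [ 0.01  -0.122 -0.01 ] [-0.42247005 -0.45139165 -1.19483099] -139.25131721261644 -87.65197116485346 0.08754145103961372
the job is handed in; nothing more can be done
[0.48320031 0.13840315 0.25302473] None
```

The job is handed in at 31.6 s: the stop is set snug at about 0.18 Nm on the knob and the lock ring is tightened to about 0.8 Nm, by the wrist readings, with the gripper open and clear above; the camera calls ran out before the last steps, so the final state was not checked by picture.

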